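# Push the specimen carrier round the L-shaped groove to the laser head

### The arm

A 6-joint arm with a two-finger parallel gripper is mounted at the origin on the work surface. World frame = base frame: x ahead of the robot, y to its left, z up, the work surface at z = 0. Lengths are in m, angles in rad, forces in N, time in s.
With the tool pointing down it reaches from about 0.325 to 0.775 m from the base axis. Payload 5.5 kg.
Tool frame: the origin (TCP) lies between the finger pads; the fingertips stand 8 mm ahead of it and the grasp point (between the pads) lies 11 mm behind it (tcp_to_tips is the distance from the TCP to the fingertips, in m); z points along the fingers, y is the line along which they close (so a half turn about z gives the same grasp; the last joint's range is limited). The gripper opens to 88 mm and grips with 3 to 60 N. Pads are 20 mm wide; open, the fingers measure 115 mm over their backs; the gripper's body (75 mm by 178 mm) begins 61 mm behind the grasp point.
Start: joints at [-1.158, 0.091, 1.231, -0, 1.82, -0.057], TCP at [0.272, -0.535, 0.231] pointing down, gripper open.
Joint ranges: [-2.87, 2.87], [-0.86, 2.18], [0.17, 2.46], [-1.51, 4.65], [0.06, 2.69], [-2.65, 2.65]. Speed limits (rad/s): [2.57, 2.57, 3.01, 3.14, 3.14, 3.14].

### API

Orientations are given as a unit quaternion [w, x, y, z].
In Python, from bench import * gives the robot as it stands. Calls block until the motion is done:
- move_to(position, orientation): joint-space move of the TCP to a pose.
- move_l(position, speed=0.15, orientation=None): straight line of the TCP; orientation=None keeps the orientation; speed is the mean speed in m/s.
- movej(angles): joint-space move.
- gripper_open() and close(): open the fingers fully, or close them until they stop; the grip force is fixed at half the most.
- hold(seconds).
- inverse_kinematics(position, orientation): joint angles nearest the present ones, or None.
- state(): the state.
- get_image(name): name is "scene" or "side" or "wrist"; returns a dict with "frame" (420x560x3 uint8, blue, green, red), "depth" (420x560 float32, m along the optical axis (not along the pixel's ray), 0 where there is no reading), "camera_matrix" (3x3 intrinsics, pixels), "k1" (the pictures are not rectified: a ray, as slopes to the right and down, at radius r is drawn at 1 + k1 r^2 times it, then the intrinsics apply), "view" (4x4, takes a point from world to camera coordinates). Camera axes: x right, y up, looking along -z (the intrinsics and any distortion apply to the point x, -y, -z); pixel columns grow to the right and rows downward; lengths in m; the calibration is good to about 2 mm. A picture is of the moment at which its call begins.
A pose or a line that the arm cannot do raises IKError and nothing moves.
- job_done(): hands the job in; it is judged then, once.
The state is a dict: "time": time; "joint_pos": joint angles; "dq": joint speeds; "joint_torque": joint torques, N m; "ee_pos": TCP position; "ee_rot": TCP orientation; "ft_force": force on the tool from outside, world axes, zero at the start; "moment": the same for the moment, N m; "finger_gap": finger opening in m; "finger_force": force on a finger pad.
Only numpy, scipy, OpenCV 4.12 (cv2) and the standard library are available. Lean on these libraries where they do the work, as an engineer would, in place of code of your own. Each camera call takes 0.05 s, during which the arm holds its last target. There are 200 camera calls.

### The job

Bring the round specimen carrier to the laser measuring head by pushing it with the fingers: along the first leg of the L-shaped groove in the guide plate to the corner, round the corner, then along the second leg to its closed end in front of the lens. Only push it: do not take it between the fingers, tip it or lift its pin out of the groove, and leave the other things where they are. Finish with the robot clear of everything.

Things in the scene. Friction and masses are not known exactly. Their poses are not given: they have to be found in the camera images.
- stage: Fixed aluminium guide plate 230 (x) by 200 (y) by 30 mm, flat on the bench; place and yaw vary. Origin: centre of its underside, z up. In its top, 30 mm above the bench, an L-shaped groove with black floor, 15 mm wide, 16 deep, both ends closed: first leg along the plate's +x, second along its +y. A steel knob 16 mm thick sticks out 25 mm from its -x edge at y = 60 mm.
- groove_start (a point): Point on the plate's top over the pin's centre when the pin is at the outer end of the first leg: x = -65, y = -45 mm in the plate's frame. The carrier starts 0 to 35 mm along the first leg from here.
- groove_corner (a point): Point on the plate's top over the middle of the groove's corner: x = 55, y = -45 mm in the plate's frame, 120 mm from groove_start. The pin stops against the wall about 1.5 mm past it.
- groove_end (a point): Point on the plate's top over the pin's centre when it is home at the closed end of the second leg: x = 55, y = 45 mm in the plate's frame, 90 mm from groove_corner. The pin stops against the wall about 1.5 mm past it.
- carrier_mid (a point): Specimen carrier: loose dark knurled disc, 60 mm across, 20 mm thick, white face with a copper chip, about 0.18 kg, flat on the plate (30 to 50 mm above the bench). A pin 12 mm thick, 14 mm long under its centre rides in the groove with 1.5 mm play each side. Slides with a few newtons, stays where left, turns freely. Point: centre of the disc, 10 mm above the plate's top.
- objective: Bystander: a loose brass microscope objective, 30 mm thick and 48 mm tall, standing on the plate in the inner angle of the L. Origin: centre of its underside.
- oil_bottle: Bystander: a small amber bottle, 32 mm thick and 65 mm tall, standing on the bench beside the plate's +y edge. Origin: centre of its underside.
- slide_box: Bystander: a grey slide box, 85 by 36 by 26 mm, lying on the bench beside the plate's -y edge. Origin: centre of its underside; its x axis lies along its length.
- laser_lens (a point): Centre of the lens face of the laser head, 48 mm above the bench, at x = 55, y = 87 mm in the plate's frame. The lens barrel, 28 mm thick, points to the plate's -y; behind it stands the head, a fixed white block 60 (x) by 75 (y) by 85 mm tall, from y = 105 to 180 mm. The carrier at the end of the groove clears the lens by 10 mm.
Things that resemble listed ones, but are neither listed nor needed, are in the scene too. Leave any green or turquoise look-alike of the part that bears carrier_mid alone.

How it is judged:
On the way, in this order (a step that is already met when the one before it is completed fails the run):
1. the carrier has reached the corner of the groove (within 10 mm) (horizontal distance between carrier_mid and groove_corner below 0.01 m).
2. the carrier has reached the closed end of the second leg (within 6 mm) (horizontal distance between carrier_mid and groove_end below 0.006 m), for 0.1 s.
At the end, for the whole second after the job is handed in: The carrier lies flat on the plate at rest, its pin in the groove within 6 mm of the closed end of the second leg (horizontal distance between carrier_mid and groove_end below 0.006 m and z of carrier_mid in the frame of stage between 0.037 and 0.043 m and angle between carrier_mid's own z axis and vertical below 0.06 rad and linear speed of carrier below 0.01 m/s); the robot touches nothing.
It fails at once if the carrier is lifted more than 8 mm off the plate (z of carrier_mid in the frame of stage above 0.048 m).
It fails at once if the carrier is tipped by more than 0.25 rad (angle between carrier_mid's own z axis and vertical above 0.25 rad).
It fails at once if the fingers are set astride the carrier, to take it between them (horizontal distance between the grasp point and carrier_mid below 0.018 m and z of the grasp point in the frame of stage below 0.065 m).
It fails at once if a bystander is moved by more than 15 mm (distance of any of objective, oil_bottle, slide_box from where it was at the start of the episode above 0.015 m).
It also fails if it takes over 48 s, if anything falls off the work surface, if the arm or the gripper's body presses on something with over 40 N, if the wrist force passes 120 N, or if a joint passes its speed limit or range.

## Working session

There is one attempt and no reset: what is moved stays moved. The work goes in short steps, each a Python script; the robot and the scene stay as the last script left them, time stands still between calls to the robot, and variables do not carry over. Pictures are saved under pics/ and viewed, at most 10 in all, crops included, and the job is handed in when it is done.

```bash
mkdir -p pics; python3 - <<'E'
from bench import *
import cv2,pickle
for n in("scene","side"):
    d=get_image(n); pickle.dump(d,open(n+'.pkl','wb')); cv2.imwrite(f'pics/{n}0.png',cv2.resize(d['frame'],(800,600)))
    print(n,d['camera_matrix'],d['k1'],d['view'])
print(state())
E
```

```text
scene [[387.04751419   0.         274.8891219 ]
 [  0.         387.04751419 205.99122221]
 [  0.           0.           1.        ]] -0.01310560090115188 [[ 1.02778981e-01  9.94704096e-01  4.91938961e-04 -8.02604554e-02]
 [-6.87992896e-01  7.07304817e-02  7.22262399e-01  3.11384112e-01]
 [ 7.18402572e-01 -7.45718440e-02  6.91618959e-01 -1.09640775e+00]
 [ 0.00000000e+00  0.00000000e+00  0.00000000e+00  1.00000000e+00]]
side [[403.45436269   0.         278.59830201]
 [  0.         403.45436269 199.94035024]
 [  0.           0.           1.        ]] -0.041620497588025405 [[ 0.80110782 -0.59836537  0.01360675 -0.43412168]
 [ 0.33123535  0.46217283  0.82260526 -0.24792697]
 [-0.49850717 -0.65448848  0.56845003 -0.40468454]
 [ 0.          0.          0.          1.        ]]
{'time': 0.1, 'joint_pos': array([-1.15769433e+00,  9.17294094e-02,  1.23174238e+00,  1.66151134e-05,
        1.81978333e+00, -5.67094642e-02]), 'dq': array([ 4.15286654e-06, -2.27851055e-03, -1.83295176e-03,  1.01678337e-03,
        7.40522015e-05, -5.49284776e-04]), 'joint_torque': array([ 3.05217465e-03, -4.47859061e+01, -4.07568347e+01,  7.02069397e-02,
        2.84539053e-02, -1.31602728e-04]), 'ee_pos': array([ 0.27153078, -0.53476861,  0.22966539]), 'ee_rot': array([-8.19498726e-04,  9.72535476e-01,  2.32753211e-01, -1.39414550e-04]), 'ft_force': array([-0.67878761, -0.55318286,  0.42595427]), 'moment': array([-0.00308364,  0.00688644, -0.03577736]), 'finger_force': 0.0, 'finger_gap': 0.0880010134479902}
```

View pics/scene0.png

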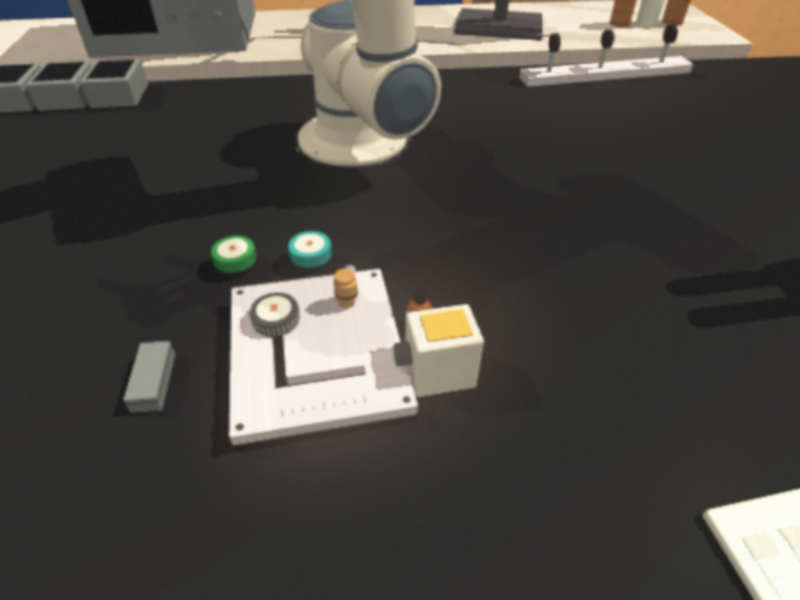

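View pics/side0.png

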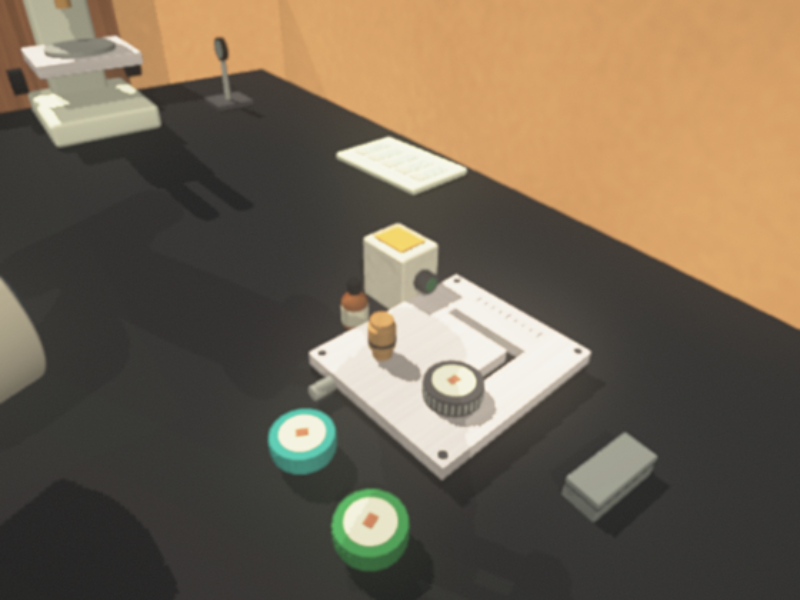

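The dark knurled disc on the plate (scene 274,311; side 453,385) is the carrier. The green one (233,252) and the turquoise one (310,247) stand off the plate and are look-alikes. I'll confirm in an enlarged crop and read the plate corners there.

```bash
python3 - <<'E'
import cv2,pickle
d=pickle.load(open('scene.pkl','rb'))['frame'][175:325,145:345]
cv2.imwrite('pics/c1.png',cv2.resize(d,(800,600),interpolation=cv2.INTER_CUBIC))
d=pickle.load(open('side.pkl','rb'))['frame'][180:345,205:425]
cv2.imwrite('pics/c2.png',cv2.resize(d,(800,600),interpolation=cv2.INTER_CUBIC))
E
```

```text
(no output)
```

View pics/c1.png

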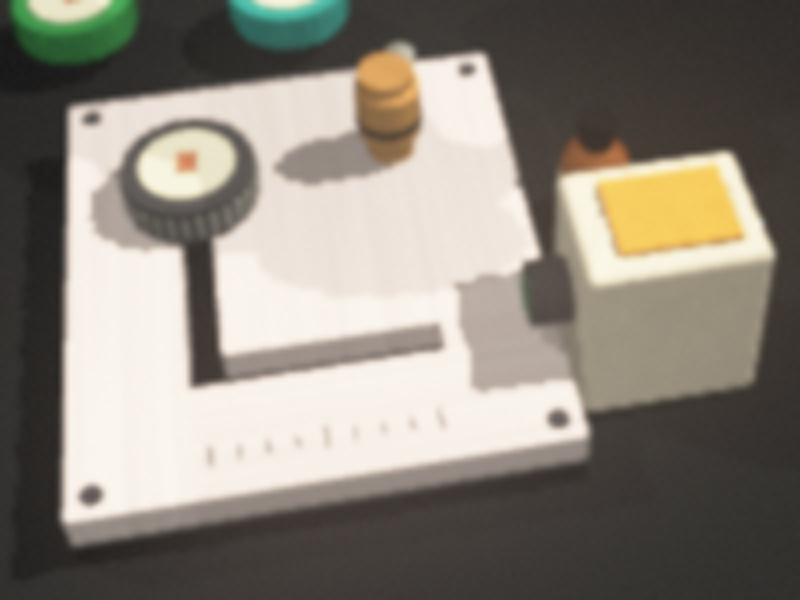

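View pics/c2.png

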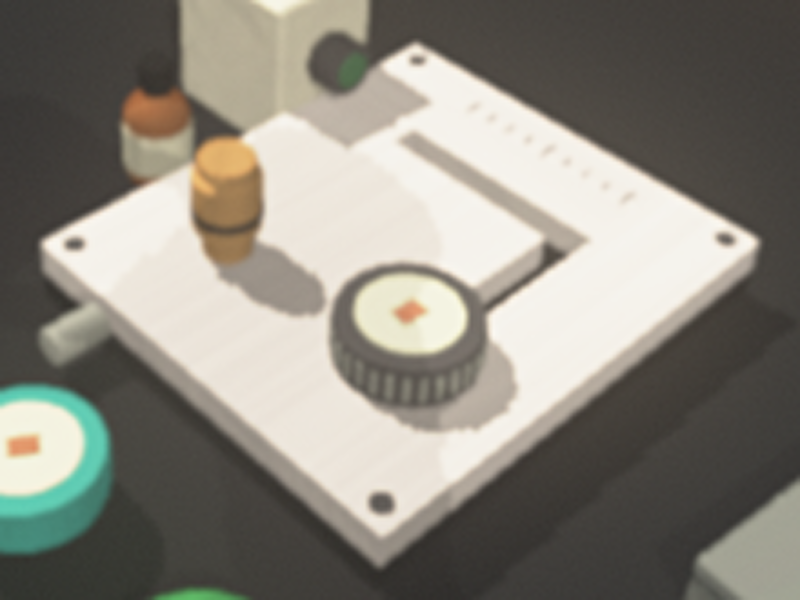

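Both crops confirm the dark knurled disc with the copper chip, at c1 (187,160) and c2 (410,312). The plate corners and groove corners are readable, so next I'll fit the plate pose from both views.

```bash
cat > h.py <<'E'
import numpy as np,pickle
from scipy.optimize import least_squares
def proj(d,P):
    P=np.atleast_2d(P); V=d['view']; c=P@V[:3,:3].T+V[:3,3]
    s=np.c_[c[:,0],-c[:,1]]/-c[:,2:3]; s=s*(1+d['k1']*(s**2).sum(1,keepdims=True))
    K=d['camera_matrix']; return s*[K[0,0],K[1,1]]+K[:2,2]
def plate(p,q):
    c,s=np.cos(p[2]),np.sin(p[2]); q=np.atleast_2d(q).astype(float)
    return np.c_[p[0]+c*q[:,0]-s*q[:,1],p[1]+s*q[:,0]+c*q[:,1],q[:,2]]
E
python3 - <<'E'
from h import *
D=[pickle.load(open(n+'.pkl','rb')) for n in('scene','side')]
Q=np.array([[-115,-100,30],[-115,100,30],[115,100,30],[115,-100,30],[62.5,-52.5,30],[62.5,52.5,30]])/1e3
U=[np.array([[68,106],[486,53],[588,436],[63,522],[192,385],[443,348],[187,160]]),
   np.array([[381,540],[42,243],[417,42],[759,243],[587,240],[413,132],[410,312]])]
U=[(U[0]+.5)/4-.5+[145,175],(U[1]+.5)/(800/220)-.5+[205,180]]
def res(v,i=(0,1)):
    q=np.r_[Q,[[v[3],v[4],.05]]]
    return np.concatenate([(proj(D[k],plate(v,q))-U[k]).ravel() for k in i])
for i in((0,1),(0,),(1,)):
    r=least_squares(res,[.5,-.05,-.1,-.065,-.045],args=(i,)); print(i,r.x.round(4),abs(r.fun).max().round(2))
    if len(i)==2: np.save('pose.npy',r.x); v=r.x; print(r.fun.reshape(-1,2).round(1).tolist())
print(plate(v,[[-.065,-.045,.03],[.055,-.045,.03],[.055,.045,.03]]).round(4))
E
```

```text
(0, 1) [ 0.5577 -0.0716  0.0917 -0.0447 -0.0448] 1.52
[[0.7, 0.1], [-0.5, 0.1], [0.1, -0.3], [0.1, -0.2], [-1.3, 0.9], [0.8, 0.1], [0.2, 1.0], [-0.4, -0.2], [-0.7, 0.2], [-0.3, 1.1], [-0.4, -0.2], [1.5, 0.2], [-0.1, -0.8], [-0.4, 0.6]]
(0,) [ 0.5575 -0.0716  0.0915 -0.047  -0.0451] 1.3
(1,) [ 0.5579 -0.0716  0.0918 -0.0437 -0.0444] 1.59
[[ 0.4971 -0.1224  0.03  ]
 [ 0.6166 -0.1114  0.03  ]
 [ 0.6083 -0.0218  0.03  ]]
```

```bash
cat >> h.py <<'E'
from bench import *
v=np.load('pose.npy'); ORI=[0,np.cos(v[2]/2),np.sin(v[2]/2),0]
W=lambda x,y,z: plate(v,[x/1e3,y/1e3,z])[0]
def F():
    f=state()['ft_force']; c,s=np.cos(v[2]),np.sin(v[2]); return np.array([c*f[0]+s*f[1],-s*f[0]+c*f[1],f[2]])
def tcp():
    p=state()['ee_pos'][:2]-v[:2]; c,s=np.cos(v[2]),np.sin(v[2]); return 1e3*np.array([c*p[0]+s*p[1],-s*p[0]+c*p[1]])
Z=.044
def push(x0,y0,x1,y1,f0,lim,step=2.,speed=.03):
    """guarded straight push in steps, stops on reaction over lim"""
    a,b=np.array([x0,y0]),np.array([x1,y1]); n=int(np.ceil(np.linalg.norm(b-a)/step)); u=(b-a)/np.linalg.norm(b-a)
    log=[]
    for k in range(1,n+1):
        p=a+(b-a)*k/n; move_l(W(*p,Z),speed); r=-(F()-f0)[:2]@u; log.append(round(float(r),1))
        if r>lim: break
    print('push',p,'tcp',tcp().round(1),log,'t',state()['time']); return p
E
python3 - <<'E'
from h import *
close(); move_to(W(-98,-45,.14),ORI); print(state()['time'],state()['finger_gap'])
move_l(W(-98,-45,Z),.12); f0=F(); print(f0,tcp(),state()['ee_pos'],state()['time'])
p=push(-98,-45,-70,-45,f0,15,7,.06)
p=push(*p,5,-45,f0,20,25,.06)
np.save('f0.npy',f0)
d=get_image('scene'); import cv2
cv2.imwrite('pics/s1.png',cv2.resize(d['frame'][175:325,145:345],(800,600),interpolation=cv2.INTER_CUBIC))
E
```

```text
3.1333 0.0003611848420044599
[ 0.25408679 -0.04589956  1.25481401] [-97.48958009 -45.27018755] [ 0.46475392 -0.12564156  0.04491606] 4.0833
push [-70. -45.] tcp [-69.6 -45. ] [0.3, 0.3, 0.2, -0.5] t 5.15
push [  5. -45.] tcp [  5.3 -45. ] [-0.6, 0.4, 0.8] t 6.85
```

View pics/s1.png

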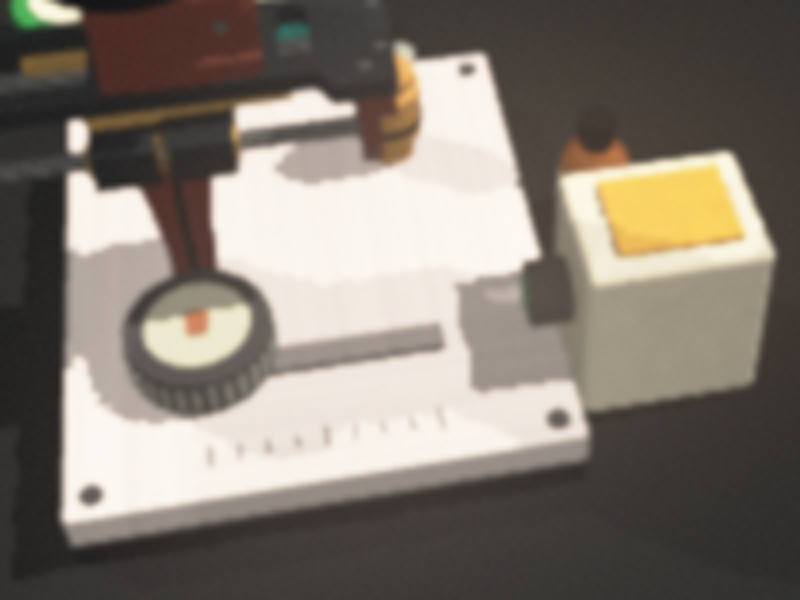

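The fingertips sit behind the carrier, and its face centre is at about (197,320), near the corner. Next I'll push to the wall with a force guard.

```bash
python3 - <<'E'
from h import *
import cv2
f0=np.load('f0.npy'); d=get_image('scene')
u=(np.array([197,322])+.5)/4-.5+[145,175]
r=least_squares(lambda q:(proj(d,plate(v,[q[0],q[1],.05]))-u)[0],[.04,-.045]); print('carrier',r.x)
p=push(5,-45,24,-45,f0,9,1.,.03)
d=get_image('scene'); cv2.imwrite('pics/s2.png',cv2.resize(d['frame'][175:325,145:345],(800,600),interpolation=cv2.INTER_CUBIC))
E
```

```text
carrier [ 0.04591154 -0.04481335]
push [ 18. -45.] tcp [ 16.7 -45. ] [0.6, 0.8, 2.4, 0.8, 1.3, 1.7, 2.5, 1.6, 1.5, 1.5, 2.4, 5.3, 9.5] t 10.2
```

View pics/s2.png

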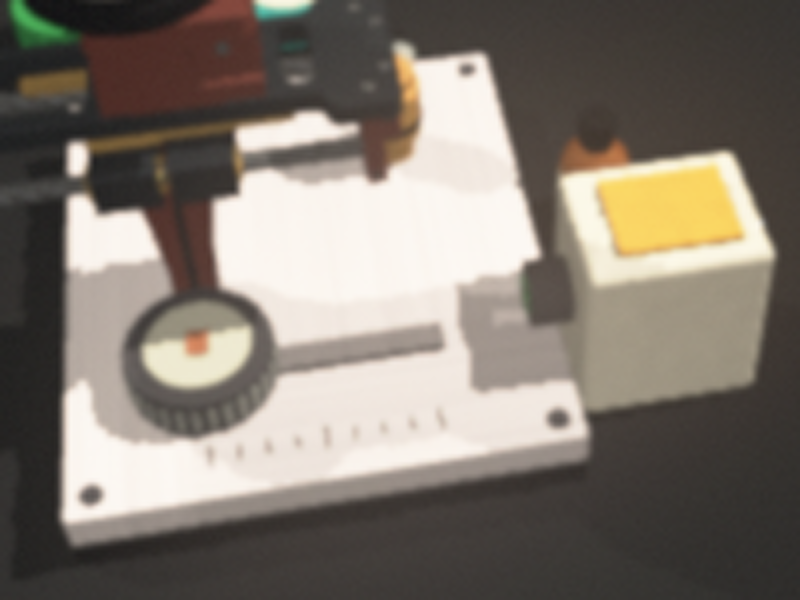

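The carrier is seated against the corner wall: centre near (197,345), TCP stopped at 16.7, so the carrier is at x ≈ 56.5 mm. Now I'll go round to its -y side.

```bash
python3 - <<'E'
from h import *
import cv2
move_l(W(2,-45,Z),.08); move_l(W(2,-45,.095),.12); move_l(W(55,-100,.095),.15); move_l(W(55,-100,Z),.1)
f0=F(); print(f0,tcp(),state()['time'])
p=push(55,-100,55,-85,f0,12,5,.05)
p=push(*p,55,-6,f0,12,10,.06)
p=push(*p,55,6,f0,8,1.,.03)
d=get_image('scene'); cv2.imwrite('pics/s3.png',cv2.resize(d['frame'][175:325,145:345],(800,600),interpolation=cv2.INTER_CUBIC))
E
```

```text
[0.20640945 0.55666305 0.23541978] [ 55.06605427 -99.9210916 ] 12.4917
push [ 55. -85.] tcp [ 55.  -84.7] [1.0, 0.7, 1.0] t 13.2417
push [55. -6.] tcp [55.  -5.4] [0.2, -0.1, 0.6, 0.3, 0.3, 1.5, 0.4, -0.2] t 15.775
push [55.  6.] tcp [55.   6.1] [1.3, 1.0, 1.1, 0.5, 1.0, 0.7, 0.7, 0.5, 0.5, 0.7, 1.4, 0.9] t 18.775
```

View pics/s3.png

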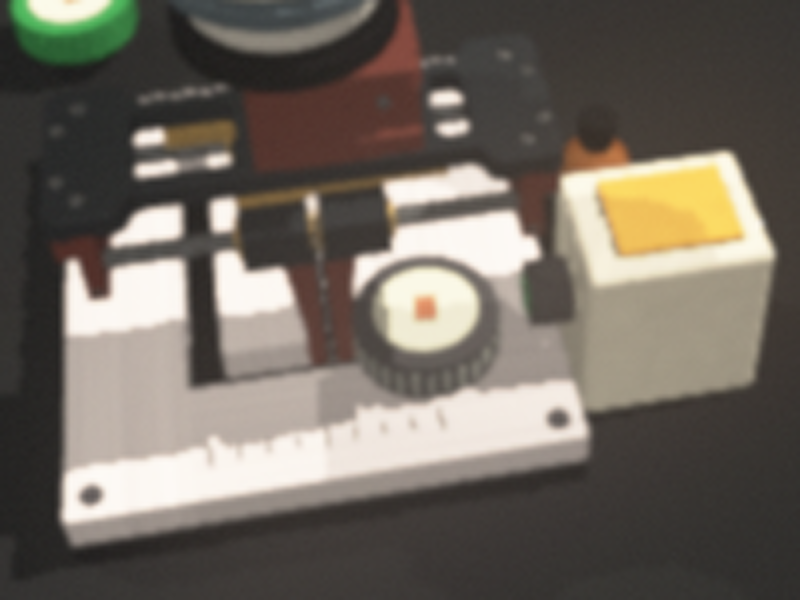

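The carrier is on the second leg with its centre at about (426,308). The fingers are thinner at the tips than assumed, and there has been no wall contact yet, so I'll continue with the guard.

```bash
python3 - <<'E'
from h import *
import cv2
def loc(d,px):
    u=(np.array(px)+.5)/4-.5+[145,175]
    return least_squares(lambda q:(proj(d,plate(v,[q[0],q[1],.05]))-u)[0],[.055,.045]).x
d=get_image('scene'); c=loc(d,(426,308)); print('carrier',c)
f0=F(); ymax=6+(46.5-c[1]*1e3)+4
print(ymax); p=push(55,6,55,ymax,f0,7,.7,.03)
E
```

```text
carrier [0.05638306 0.04591131]
10.588686126468168
push [55.          9.27763295] tcp [55.1  7.5] [-0.9, 0.8, 3.4, 5.4, 7.9] t 20.125
```

Wall contact: the carrier is seated about 1.5 mm past the nominal end. I'll retreat and verify.

```bash
python3 - <<'E'
from h import *
import cv2
move_l(W(55,-15,Z),.06); move_l(W(55,-15,.15),.15); move_l(W(-60,-160,.2),.3)
d=get_image('scene'); cv2.imwrite('pics/s4.png',cv2.resize(d['frame'][175:325,145:345],(800,600),interpolation=cv2.INTER_CUBIC))
print(F(),state()['time'])
E
```

```text
[-0.11329872 -0.85575559  0.41684655] 22.3833
```

View pics/s4.png

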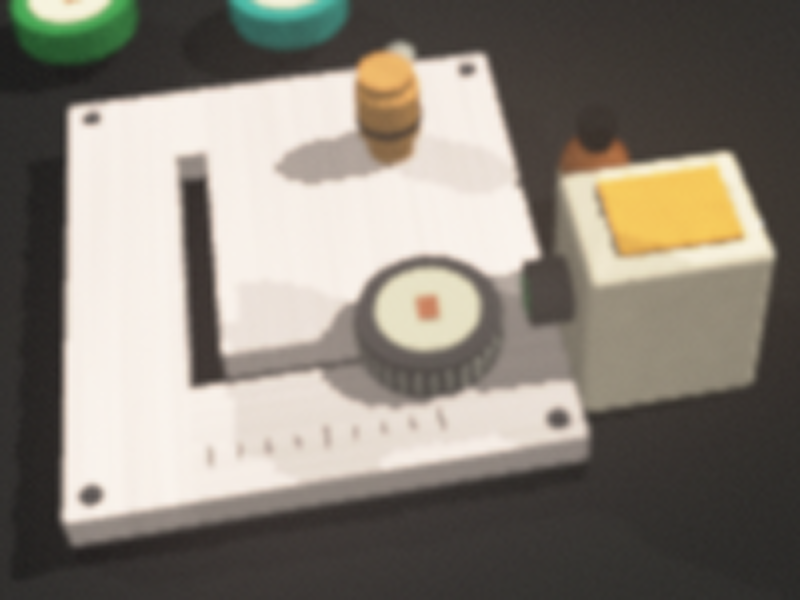

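The carrier lies flat at the closed end, with its face centre at (428,308). The objective (388,105) and the bottle (595,150) have not moved, and the robot is clear.

```bash
python3 -c "
from bench import *
print(job_done())"
```

```text
the job is handed in; nothing more can be done
None
```

The carrier was pushed round the corner to the closed end in front of the lens, within about 2 mm of the end point; the objective and bottle had not moved in the last picture, the slide box was outside that view, and the job was handed in with the robot clear at about 22 s.

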